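# Shut the parts tin with its nested lids and lift the outer cover off alone

### The arm

A 6-joint arm with a two-finger parallel gripper is mounted at the origin on the work surface. World frame = base frame: x ahead of the robot, y to its left, z up, the work surface at z = 0. Lengths are in m, angles in rad, forces in N, time in s.
With the tool pointing down it reaches from about 0.35 to 0.775 m from the base axis. Payload 5.5 kg.
Tool frame: the origin (TCP) lies at the very end of the fingers, on their centre line; the grasp point (between the pads) lies behind it (env.hold_point_z is the z of the grasp point in the tool frame, in m); z points along the fingers, y is the line along which they close (so a half turn about z gives the same grasp; the last joint's range is limited). The gripper opens to 85 mm and grips with 20 to 120 N. Pads are 22 mm wide; open, the fingers measure 114 mm over their backs; the gripper's body (76 mm by 85 mm) begins 54 mm behind the grasp point. The pads swing forward as they close: fully open they stand 13 mm farther back than shut.
Start: joints at [1.162, 0.313, 0.046, 1.304, 0, 1.431], TCP at [0.153, 0.554, 0.231] pointing down, gripper open.
Joint ranges: [-2.76, 2.76], [-0.86, 1.69], [-1.03, 1.26], [-2.2, 2.34], [-1.47, 1.5], [-3.14, 3.14]. Speed limits (rad/s): [2.57, 2.57, 3.14, 3.14, 3.14, 3.14].

### API

Orientations are given as a unit quaternion [w, x, y, z].
In Python, from workcell import env gives the robot as it stands.
- The arm moves only by the tool arm_command, never from a script. Its argument "rows" is a list of rows, each an object with "delta_pos": the shift along the tool's x, y, z scaled (see below), a list of three; "rot": the turn, a rotation vector about the tool's x, y, z scaled (see below), a list of three; "fingers": the closure, from 0 (fully open) to 1 (shut). A call has 1 to 20 rows; each row shifts and turns the commanded pose from where the row before left it, along the tool's axes as they then stand; what a row does not reach is not made up. The controller multiplies each number of a shift by 0.02 m and each number of a turn by 360 degrees. A row lasts 1/10 s, in which the tool goes at most 50 mm and 8.59 degrees, less where a joint would pass 70% of its speed; a pose out of reach is approached as far as the arm can. A call with a number of a shift or a turn outside -1 to 1 is refused whole. A call with a gripper value outside its range is refused whole. The fingers move at their own pace and stop on an object; "squeeze" is the grip in N (left out, the last holds). Time passes only in rows, so rows that do not move let the fingers close. It gives the time, the measured TCP pose, the force and the opening at its end, in the units of the state.
- env.get_state(): the state, without advancing time (a new reading comes with each control period).
- env.read_camera(name): name is "scene" or "top"; returns (picture, depth): 420x560x3 uint8, blue, green, red; 420x560 float32, m along the optical axis (not along the pixel's ray), 0 where there is no reading.
- env.get_calibration(name): a dict with "mtx" (3x3 intrinsics, pixels), "distortion" ([k1, k2, p1, p2, k3] as OpenCV has them; the pictures are not rectified), "R" (3x3) and "t" (3): a world point X has camera coordinates R X + t. Camera axes: x right, y down, z forward; pixel columns grow to the right and rows downward; lengths in m; the calibration is good to about 2 mm. A picture is of the moment at which its call begins. get_calibration takes no time and is no camera call.
- env.hand_in(): hands the job in, once; it reports no verdict.
The state is a dict: "clock": time; "joint_pos": joint angles; "qvel": joint speeds; "tau": joint torques, N m; "tcp_pos": TCP position; "orientation": TCP orientation; "wrist_force": force on the tool from outside, world axes, zero at the start; "ft_torque": the same for the moment, N m; "finger_gap": finger opening in m.
Only numpy, scipy, OpenCV 4.12 (cv2) and the standard library are available. Lean on these libraries where they do the work, as an engineer would, in place of code of your own. Each camera call takes 0.05 s, during which the arm holds its last target. There are 200 camera calls.

### The job

Pick up the nested lid pair (aluminium inner lid with the orange cover on it) together, lower it gently onto the blue parts tin until the inner lid is fully seated, let go of it, and only then swing the steel latch closed over the inner lid's rim until it rests fully home in its catch. Then lift the orange outer cover off alone, leaving the inner lid seated and undisturbed under the closed latch, and finish while still gripping the cover, held roughly level and still over the tin, a few centimetres clear above the black knob: do not put it down or let go. Do not knock the other things on the bench about.

Things in the scene. Friction and masses are not known exactly. Their poses are not given: they have to be found in the camera images.
- tin: Round blue tin fixed on a dark square plate (134 x 134 x 6 mm); it cannot move. 100 mm outside diameter, wall 3 mm, rim 66 mm above the bench. Origin on its axis at bench height, z up. The latch is on its +x side. With the lid seated, inner_lid's origin is on this axis, 56 mm up; any lid yaw will do.
- tin_mouth (a point): Centre of the tin's mouth at rim height, 66 mm above the bench.
- inner_lid: Inner lid, aluminium, about 0.25 kg, loose, starting flat on the bench under the nested cover. Plug 89 mm diameter, 10 mm deep (bevelled edge; 2.5 mm play in the tin's mouth), under a flange 104 mm diameter, 10 to 14 mm above the origin. Origin: centre of the plug's underside, z up.
- knob_top (a point): Centre of the top of the inner lid's black knob, 66 mm above the lid's origin. The knob is 15 x 15 mm square, sides along the lid's x and y, and sticks out 30 mm above the cover, as high as its ears. Pinch it along x, between the ears; lifting it carries both lids.
- cover: Outer cover, orange, about 0.15 kg, loose: an upturned cup 72 mm in diameter, 22 mm high, with a 26 mm hole on top for the knob. It rests on the inner lid's flange, its origin 14 mm above the lid's, axes alike at the start, and slides up off the knob when lifted alone. Origin: centre of its lower edge, z up.
- ears_top (a point): Point midway between the tops of the cover's two upright ears, 52 mm above the cover's origin. Each ear is 22 mm (x) by 6 mm (y), 30 mm high, centred at y = +25 and -25 mm: 56 mm over their outer faces, 44 mm free between. Grip both together along y, over the outer faces.
- latch (a joint): Angle of the latch, a steel bar that turns level on an upright pivot: 0 closed, in its catch, against a stop; 1.5 fully open, out to the tin's +x. Growing angle is counter-clockwise from above. It starts open, clear of the lid's way, and stays where it is left (under 1 N at the pin). Closed, it passes 3 mm above the seated flange, beside the cover.
- latch_pivot (a point): On the latch's pivot axis, at mid-height of the bar, 78 mm above the bench; at x = 45, y = 42 mm in the tin's frame. The bar is 8 mm wide, 73 to 83 mm above the bench, and reaches 112 mm from the pivot; closed, it points along the tin's -y.
- latch_pin (a point): Centre of the top of the red upright pin on the latch bar, by which it is swung: 12 mm in diameter, from 83 to 120 mm above the bench, 104 mm from the pivot. Closed, it stands at x = 45, y = -62 mm in the tin's frame.
- valve_plug: Bystander: brass valve plug, 34 mm in diameter, 46 mm high, standing. Origin under its centre.
- bearing: Bystander: steel bearing ring lying flat, 44 mm outside diameter, 14 mm high. Origin under its centre.
- wrench: Bystander: steel wrench 180 mm long lying on the bench.
- oil_can: Bystander: can with a yellow label, 56 mm in diameter, 130 mm high, standing. Origin under its centre.
- jar: Bystander: amber glass jar, 60 mm in diameter, 75 mm high, standing. Origin under its centre.
There are look-alikes about, which are no part of the job. Several things have the shape of the cover; the one meant has the colours described above. Leave any pink look-alike of the tin alone.

How it is judged:
On the way, in this order (a step that is already met when the one before it is completed fails the run):
1. the nested lids sit together on the tin, the inner lid fully seated, the fingers off the knob, the latch still open (z of inner_lid in the frame of tin between 0.053 and 0.059 m and horizontal distance between inner_lid and tin below 0.005 m and angle between inner_lid's own z axis and vertical below 0.05 rad and z of cover in the frame of inner_lid below 0.018 m and horizontal distance between cover and inner_lid below 0.008 m and value of joint latch above 0.6 rad and contact force between the fingers and inner_lid below 0.1 N), for 0.2 s.
2. the latch is closed in its catch, the lids still nested and seated (z of inner_lid in the frame of tin between 0.053 and 0.059 m and horizontal distance between inner_lid and tin below 0.005 m and angle between inner_lid's own z axis and vertical below 0.05 rad and z of cover in the frame of inner_lid below 0.018 m and horizontal distance between cover and inner_lid below 0.008 m and value of joint latch below 0.08 rad), for 0.2 s.
At the end, for the whole second after the job is handed in: Inner lid seated on the tin (3 mm in height, 5 mm sideways, 0.05 rad of level), latch closed (below 0.08 rad), and only the fingers hold the cover: lower edge at least 20 mm above the knob's top, within 80 mm of the tin's axis, within 0.3 rad of level, slower than 0.03 m/s (z of inner_lid in the frame of tin between 0.053 and 0.059 m and horizontal distance between inner_lid and tin below 0.005 m and angle between inner_lid's own z axis and vertical below 0.05 rad and value of joint latch below 0.08 rad and z of cover in the frame of inner_lid above 0.086 m and horizontal distance between cover and tin below 0.08 m and angle between cover's own z axis and vertical below 0.3 rad and linear speed of cover below 0.03 m/s and contact force between the fingers and cover above 0.5 N and contact force between each of the fingers, cover and inner_lid below 0.1 N and contact force between cover and tin below 0.1 N); the arm keeps its last pose, push and grip.
It fails at once if the lids dropped or slammed onto the tin (faster than 0.4 m/s within 15 mm of the seat) (z of inner_lid in the frame of tin below 0.071 m and horizontal distance between inner_lid and tin below 0.02 m and linear speed of inner_lid above 0.4 m/s).
It fails at once if the cover parted from the inner lid (by 12 mm) before the latch was closed (value of joint latch above 0.2 rad and z of cover in the frame of inner_lid above 0.026 m).
It fails at once if the inner lid off its seat (by 5 mm, or tilted 0.08 rad) with the latch closed (value of joint latch below 0.08 rad and (z of inner_lid in the frame of tin above 0.061 m or angle between inner_lid's own z axis and vertical above 0.08 rad or horizontal distance between inner_lid and tin above 0.008 m)).
It fails at once if a bystander moved by more than 30 mm or tipped over (distance of any of valve_plug, bearing, wrench, oil_can, jar from where it was at the start of the episode above 0.03 m or angle between any of valve_plug, bearing, wrench, oil_can, jar's own z axis and vertical above 0.5 rad).
It also fails if it takes over 64 s, if anything falls off the work surface, if the arm or the gripper's body presses on something with over 40 N, if the wrist force passes 120 N, or if a joint passes its speed limit or range.

## Working session

There is one attempt and no reset: what is moved stays moved. The work goes in short steps, Python scripts to look and compute and a tool call to move; the robot and the scene stay as the last step left them, time stands still between calls to the robot, and variables do not carry over. Pictures are saved under pics/ and viewed, on a budget of 10 in all, crops included, one or two more only if the job needs it, and the job is handed in when it is done.

Besides the shell and the picture viewer there is one more tool, called after "Emit:" by a JSON object that holds its "name" and its "arguments". arm_command: Moves the arm, as the interface text tells. Shifts and turns lie within -1 to 1; 1 stands for 0.02 m of shift or 360 degrees of turn. Its arguments: {"type":"object","properties":{"rows":{"type":"array","items":{"type":"object","properties":{"delta_pos":{"type":"array","items":{"type":"number","minimum":-1,"maximum":1}},"rot":{"type":"array","items":{"type":"number","minimum":-1,"maximum":1}},"fingers":{"type":"number"}}}},"squeeze":{"type":"number"}},"required":["rows"]}

```bash
mkdir -p pics; ls
python3 - <<'E'
from workcell import env
import cv2,numpy as np
print(env.get_state(), env.hold_point_z)
for n in("top","scene"):
    p,d=env.read_camera(n); cv2.imwrite(f"pics/{n}0.png",p); np.save(f"pics/{n}0d.npy",d)
    c=env.get_calibration(n); print(n,c)
E
```

```text
pics
{'clock': 0.0, 'joint_pos': array([ 1.16240900e+00,  3.13988890e-01,  4.50015211e-02,  1.30359633e+00,
       -9.82905786e-06,  1.43116858e+00]), 'qvel': array([-0.00127739, -0.00046544, -0.0003339 , -0.00050856,  0.00162246,
        0.00050828]), 'tau': array([ 2.36261272e-03, -4.80629826e+01,  2.98529792e+01,  1.94323983e-02,
       -2.34285053e-04,  9.48151211e-06]), 'tcp_pos': array([0.15251059, 0.55388828, 0.23042463]), 'orientation': array([-2.37092592e-04,  1.33975664e-01,  9.90984219e-01, -8.61675562e-04]), 'wrist_force': array([0.21930674, 0.32495212, 0.12580314]), 'ft_torque': array([ 0.01507471, -0.0103343 ,  0.00831447]), 'finger_gap': 0.08516566692362557} -0.0187
top {'mtx': array([[459.468655  ,   0.        , 277.15505781],
       [  0.        , 459.468655  , 209.53386028],
       [  0.        ,   0.        ,   1.        ]]), 'distortion': array([-0.1057622,  0.       ,  0.       ,  0.       ,  0.       ]), 'R': array([[-0.00521639, -0.99990164, -0.01301891],
       [-0.9912134 ,  0.00689094, -0.13209284],
       [ 0.13216956,  0.01221547, -0.99115185]]), 't': array([0.01882675, 0.49704517, 1.2788163 ])}
scene {'mtx': array([[401.30071976,   0.        , 282.3864706 ],
       [  0.        , 401.30071976, 211.11465341],
       [  0.        ,   0.        ,   1.        ]]), 'distortion': array([0.02557028, 0.        , 0.        , 0.        , 0.        ]), 'R': array([[-0.49141962,  0.87086179, -0.01032029],
       [ 0.70258174,  0.38940237, -0.59560447],
       [-0.51467043, -0.29994257, -0.80321156]]), 't': array([ 0.22976638, -0.28007053,  1.28220566])}
```

View pics/top0.png

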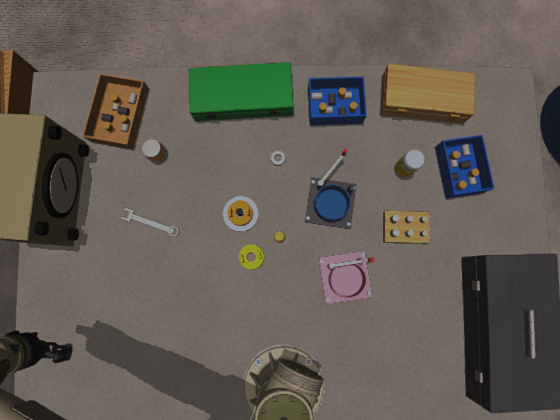

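View pics/scene0.png

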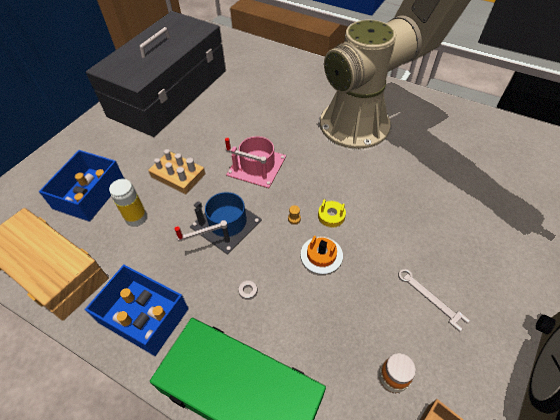

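The blue tin is at top (331,203) and its pink look-alike at (347,278). Two things have the cover's shape: the orange one on the aluminium lid at top (240,212), and a yellow one at (251,257). The orange one with the black knob fits the description. I'll confirm it in a crop and measure it.

```bash
cat > h.py <<'E'
import cv2,numpy as np
from workcell import env
def ray(n,uv):
    c=env.get_calibration(n)
    q=cv2.undistortPoints(np.array(uv,float).reshape(-1,1,2),c["mtx"],c["distortion"])[:,0]
    d=np.c_[q,np.ones(len(q))]@c["R"]; return -c["R"].T@c["t"],d
def onz(n,uv,z):
    o,d=ray(n,uv); return o+d*((z-o[2])/d[:,2])[:,None]
def tri(uvt,uvs):
    a,da=ray("top",[uvt]);b,db=ray("scene",[uvs]);A=np.c_[da[0],-db[0]]
    s=np.linalg.lstsq(A,b-a,rcond=None)[0];p=a+s[0]*da[0];q=b+s[1]*db[0];return (p+q)/2,np.linalg.norm(p-q)
def proj(n,X):
    c=env.get_calibration(n);return cv2.projectPoints(np.array(X,float).reshape(-1,1,3),cv2.Rodrigues(c["R"])[0],c["t"],c["mtx"],c["distortion"])[0][:,0]
def comps(m,a0=8):
    k,l,s,c=cv2.connectedComponentsWithStats(m.astype(np.uint8)); return [(s[i,4],c[i].round(1),s[i,:4]) for i in range(1,k) if s[i,4]>=a0]
E
python3 - <<'E'
from h import *
t=cv2.imread("pics/top0.png");s=cv2.imread("pics/scene0.png")
R=lambda im,x,y,w,h,W,H:cv2.resize(im[y:y+h,x:x+w],(W,H),interpolation=cv2.INTER_CUBIC)
cv2.imwrite("pics/crop1.png",np.vstack([np.hstack([R(t,210,185,60,45,400,300),R(t,295,140,80,90,400,300*1)[:, :400]]),np.hstack([R(s,290,225,60,45,400,300),R(s,165,180,110,83,400,300)])]))
for n,im in(("top",t),("scene",s)):
    h=cv2.cvtColor(im,cv2.COLOR_BGR2HSV);H,S,V=cv2.split(h)
    print(n,"orange",[c for c in comps((H>5)&(H<20)&(S>180)&(V>60),30)])
    print(n,"red",comps(((H<5)|(H>174))&(S>150)&(V>60)))
    print(n,"blue",[c for c in comps((H>95)&(H<118)&(S>120)&(V>25),100)])
E
```

```text
top orange []
top red [(np.int32(14), array([344.5, 151. ]), array([343, 149,   4,   5], dtype=int32)), (np.int32(15), array([371.4, 259.4]), array([370, 258,   4,   4], dtype=int32))]
top blue [(np.int32(2004), array([337. ,  99.9]), array([309,  77,  58,  48], dtype=int32)), (np.int32(407), array([551.8, 127.6]), array([541,  98,  19,  64], dtype=int32)), (np.int32(2010), array([465.1, 166.2]), array([436, 135,  58,  63], dtype=int32)), (np.int32(896), array([331.5, 202.9]), array([315, 185,  35,  35], dtype=int32))]
scene orange [(np.int32(65), array([ 80.4, 178.7]), array([ 76, 173,  10,  12], dtype=int32)), (np.int32(30), array([ 78.2, 196.2]), array([ 75, 194,   8,   7], dtype=int32)), (np.int32(140), array([293.8, 215.1]), array([288, 206,  12,  18], dtype=int32)), (np.int32(573), array([321.3, 252.1]), array([307, 236,  30,  31], dtype=int32)), (np.int32(105), array([126.7, 295. ]), array([121, 289,  13,  14], dtype=int32)), (np.int32(90), array([158.6, 312.2]), array([153, 306,  12,  14], dtype=int32)), (np.int32(112), array([123.4, 318.3]), array([117, 312,  14,  14], dtype=int32)), (np.int32(158), array([391.8, 379.4]), array([382, 361,  29,  27], dtype=int32))]
scene red [(np.int32(42), array([227.1, 143.2]), array([225, 138,   5,  12], dtype=int32)), (np.int32(53), array([178.2, 232.1]), array([175, 227,   7,  12], dtype=int32))]
scene blue [(np.int32(13946), array([45.5, 69.6]), array([  0,   0, 115, 176], dtype=int32)), (np.int32(564), array([355.5,   4.7]), array([313,   0,  71,  15], dtype=int32)), (np.int32(3138), array([ 81.2, 184.9]), array([ 39, 150,  85,  71], dtype=int32)), (np.int32(1242), array([226.4, 211.5]), array([205, 193,  41,  43], dtype=int32)), (np.int32(4361), array([138. , 308.3]), array([ 85, 265, 103,  91], dtype=int32))]
```

View pics/crop1.png

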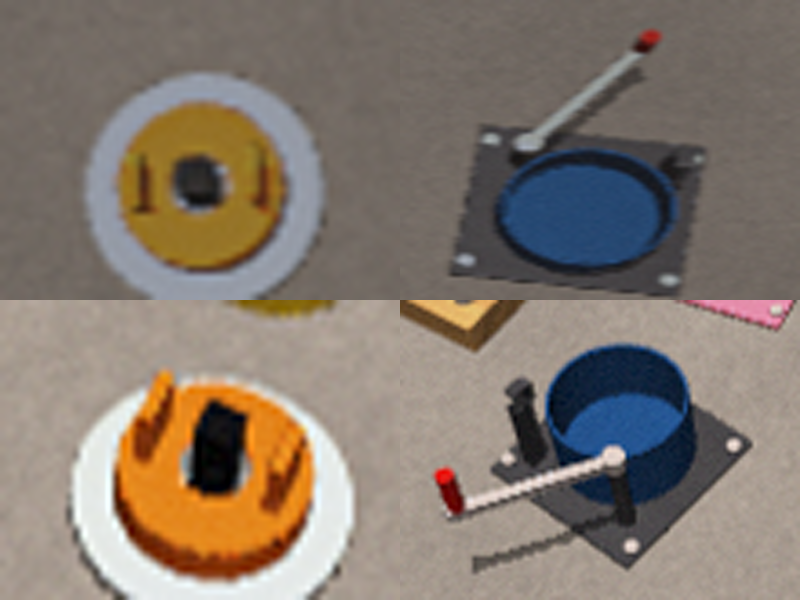

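The crop confirms it: the orange cover with the black knob sits on the light lid. The latch pivot is at top (320.6,184), the pin at (344.5,151) and the catch post at upper right.

Run:
```python
from h import *
t=cv2.imread("pics/top0.png");s=cv2.imread("pics/scene0.png")
def hull_ell(m,box):
    x,y,w,h=box;mm=np.zeros(m.shape,np.uint8);mm[y:y+h,x:x+w]=m[y:y+h,x:x+w]
    c=max(cv2.findContours(mm,cv2.RETR_EXTERNAL,cv2.CHAIN_APPROX_NONE)[0],key=cv2.contourArea);return cv2.convexHull(c),mm
def circ(n,hull,z):
    P=onz(n,hull[:,0],z)[:,:2];A=np.c_[2*P,np.ones(len(P))];r=np.linalg.lstsq(A,(P**2).sum(1),rcond=None)[0]
    return r[:2].round(4),round(float(np.sqrt(r[2]+r[0]**2+r[1]**2)),4)
Hs,Ss,Vs=cv2.split(cv2.cvtColor(s,cv2.COLOR_BGR2HSV));Ht,St,Vt=cv2.split(cv2.cvtColor(t,cv2.COLOR_BGR2HSV))
ft=hull_ell(((Vt>125)|((St>120)&(Vt>60))),(215,188,50,50))[0]; print("flange top",circ("top",ft,.014))
fs=hull_ell(((Vs>200)|((Ss>150)&(Vs>60))|(Vs<45)),(295,225,52,52))[0]; print("flange scene",circ("scene",fs,.014))
print("tin top",circ("top",hull_ell((Ht>95)&(Ht<118)&(St>110)&(Vt>25),(305,175,60,60))[0],.066))
tops=onz("top",[[313,181.4],[354.4,187.1],[348.8,224.3],[308,218]],.006)
c=tops.mean(0);d1=tops[0]-tops[3]+tops[1]-tops[2];d2=tops[0]-tops[1]+tops[3]-tops[2]
print("plate",c,np.degrees(np.arctan2(d1[1],d1[0])),np.degrees(np.arctan2(d2[1],d2[0]))-90)
print("pivot",onz("top",[[320.6,184.1]],.085),"pin",onz("top",[[345,150.5]],.12),onz("scene",[[177.3,228.5]],.12),tri([345,150.5],[177.3,228.5]))
print("ears top(crop)",onz("top",[[231.0,209],[249.0,208.5]],.066),"knob",onz("top",[[240.3,210.5]],.066))
x,y=290,225;f=400/60
P=lambda u,v:[x+u/f,y+(v-300)/f]
print("ears scene",onz("scene",[P(157,375),P(292,432)],.066),"knob scene corner avg",onz("scene",[P(222,408)],.066))
for nm,uv,z in (("valve",[279.5,236],.046),("bearing",[278,158],.014),("yellow",[251,257],.022),("oil",[413,160],.13)):print(nm,onz("top",[uv],z).round(3))
print("jar?",onz("top",[[152,150]],.075).round(3))
```

```text
flange top (array([0.4901, 0.1233]), 0.0515)
flange scene (array([0.4913, 0.1222]), 0.0515)
tin top (array([ 0.5133, -0.1377]), 0.05)
plate [ 0.52011705 -0.14146237  0.006     ] -9.291900552912837 -8.78306229901213
pivot [[ 0.56025765 -0.10519774  0.085     ]] pin [[ 0.64607995 -0.1704441   0.12      ]] [[ 0.64857358 -0.16722643  0.12      ]] (array([ 0.64690282, -0.17057378,  0.11551259]), np.float64(0.0012002751806883124))
ears top(crop) [[0.49516088 0.14417741 0.066     ]
 [0.49621549 0.09386268 0.066     ]] knob [[0.49076052 0.11813746 0.066     ]]
ears scene [[0.48609074 0.09595366 0.066     ]
 [0.48436226 0.14781982 0.066     ]] knob scene corner avg [[0.48733074 0.12214586 0.066     ]]
valve [[0.42  0.009 0.046]]
bearing [[0.653 0.013 0.014]]
yellow [[0.363 0.091 0.022]]
oil [[ 0.617 -0.353  0.13 ]]
jar? [[0.665 0.371 0.075]]
```

```bash
cat >> h.py <<'E'
def cloud(n,d):
    v,u=np.nonzero(d>0);o,r=ray(n,np.c_[u,v]);return o+r*d[v,u][:,None],np.c_[u,v]
def sel(P,c,r,z0,z1):
    return P[(np.hypot(P[:,0]-c[0],P[:,1]-c[1])<r)&(P[:,2]>z0)&(P[:,2]<z1)]
def fitc(P,r):
    from scipy.optimize import least_squares as L
    return L(lambda q:np.hypot(P[:,0]-q[0],P[:,1]-q[1])-r,P[:,:2].mean(0),loss="soft_l1",f_scale=.001)
E
python3 - <<'E'
from h import *
for n in("top","scene"):
    P,uv=cloud(n,np.load(f"pics/{n}0d.npy"))
    q=sel(P,(.516,-.14),.058,.063,.069); f=fitc(q,.0485);print(n,"tin rim",len(q),f.x.round(4),"resid",np.abs(f.fun).mean().round(4))
    q=sel(P,(.49,.123),.06,.007,.018);print(n,"flange",len(q),(q[:,:2].min(0)+q[:,:2].max(0))/2,np.ptp(q[:,:2],axis=0))
    q=sel(P,(.49,.123),.06,.030,.040);print(n,"cover top",len(q),(q[:,:2].min(0)+q[:,:2].max(0))/2,np.ptp(q[:,:2],axis=0))
    q=sel(P,(.49,.123),.015,.060,.071);print(n,"knob",len(q),q.mean(0).round(4),np.ptp(q,axis=0))
    for y in(.098,.148):
        q=sel(P,(.49,y),.017,.060,.071);print(n,"ear",len(q),q.mean(0).round(4),np.ptp(q,axis=0).round(3))
    q=sel(P,(.516,-.14),.09,.003,.009);r=cv2.minAreaRect(q[:,:2].astype(np.float32));print(n,"plate",r)
    q=sel(P,(.647,-.17),.015,.10,.125);print(n,"pin",len(q),q.mean(0).round(4),q[:,2].max())
    q=sel(P,(.60,-.135),.07,.07,.09);q=q[np.hypot(q[:,0]-.516,q[:,1]+.14)>.058];r=cv2.minAreaRect(q[:,:2].astype(np.float32));print(n,"bar",r)
E
```

```text
top tin rim 85 [ 0.514  -0.1387] resid 0.0012
top flange 474 [0.4870083 0.1228071] [0.10841595 0.10288292]
top cover top 345 [0.49042527 0.12199784] [0.06941886 0.06938969]
top knob 26 [0.4896 0.1221 0.0656] [0.01217029 0.0149302  0.00997329]
top ear 18 [0.4898 0.0976 0.065 ] [0.02  0.006 0.007]
top ear 21 [0.4876 0.1474 0.0648] [0.02  0.006 0.009]
top plate ((0.5172948837280273, -0.1399874985218048), (0.17598329484462738, 0.17530952394008636), 15.988946914672852)
top pin 22 [ 0.6453 -0.168   0.1163] 0.122998232581222
top bar ((0.6009941101074219, -0.14569243788719177), (0.08829537779092789, 0.0876341164112091), 84.9943618774414)
scene tin rim 88 [ 0.5172 -0.1381] resid 0.0011
scene flange 556 [0.49233225 0.12317814] [0.10294748 0.1034128 ]
scene cover top 430 [0.49186123 0.1229791 ] [0.07094828 0.07083708]
scene knob 40 [0.4925 0.1232 0.0637] [0.0162672  0.01471465 0.00645652]
scene ear 23 [0.494  0.0985 0.0636] [0.022 0.007 0.007]
scene ear 27 [0.492  0.1482 0.0633] [0.024 0.007 0.006]
scene plate ((0.5231277346611023, -0.1383492350578308), (0.13284368813037872, 0.13398219645023346), 80.94287872314453)
scene pin 40 [ 0.6495 -0.1674  0.1131] 0.12098749240886197
scene bar ((0.5864508152008057, -0.16199465095996857), (0.08087517321109772, 0.1193869486451149), 49.80457305908203)
```

Emit:
{"name": "arm_command", "arguments": {"rows": [{"rot": [0, 0, 0.0223], "fingers": 0}, {"rot": [0, 0, 0.0223], "fingers": 0}, {"rot": [0, 0, 0.0223], "fingers": 0}, {"rot": [0, 0, 0.0223], "fingers": 0}, {"rot": [0, 0, 0.0223], "fingers": 0}, {"rot": [0, 0, 0.0223], "fingers": 0}, {"rot": [0, 0, 0.0223], "fingers": 0}, {"rot": [0, 0, 0.0223], "fingers": 0}, {"rot": [0, 0, 0.0223], "fingers": 0}, {"delta_pos": [-1, 0.72, 0], "fingers": 0}, {"delta_pos": [-1, 0.72, 0], "fingers": 0}, {"delta_pos": [-1, 0.72, 0], "fingers": 0}, {"delta_pos": [-1, 0.72, 0], "fingers": 0}, {"delta_pos": [-1, 0.72, 0], "fingers": 0}, {"delta_pos": [-1, 0.72, 0], "fingers": 0}, {"delta_pos": [-1, 0.72, 0], "fingers": 0}, {"delta_pos": [-1, 0.72, 0], "fingers": 0}, {"delta_pos": [-1, 0.72, 0], "fingers": 0}, {"delta_pos": [-1, 0.72, 0], "fingers": 0}], "squeeze": 50}}

```text
schema error: expected keys delta_pos, rot, fingers
```

```bash
cat > to.py <<'E'
import sys,numpy as np
from workcell import env
from scipy.spatial.transform import Rotation as R
s=env.get_state();q=s["orientation"];r=R.from_quat(q[[1,2,3,0]]);M=r.as_matrix()
print("t",round(s["clock"],2),"tcp",s["tcp_pos"].round(4),"yaw_y",np.degrees(np.arctan2(M[1,1],M[0,1])).round(2),"tilt",np.degrees(np.arccos(-M[2,2])).round(2),"F",s["wrist_force"].round(1),"gap",round(s["finger_gap"],4),"j",s["joint_pos"].round(2))
if len(sys.argv)>3:
    d=np.array(list(map(float,sys.argv[1:4])))-s["tcp_pos"];print("tool units",(M.T@d/.02).round(3))
E
python3 to.py .491 .1226 .11
```

```text
t 0.1 tcp [0.1525 0.5539 0.2305] yaw_y 74.6 tilt 0.1 F [0.5 0.8 0.6] gap 0.0853 j [1.16 0.31 0.05 1.3  0.   1.43]
tool units [-22.046 -16.287   6.046]
```

Emit:
{"name": "arm_command", "arguments": {"rows": [{"delta_pos": [0, 0, 0], "rot": [0, 0, 0.0223], "fingers": 0}, {"delta_pos": [0, 0, 0], "rot": [0, 0, 0.0223], "fingers": 0}, {"delta_pos": [0, 0, 0], "rot": [0, 0, 0.0223], "fingers": 0}, {"delta_pos": [0, 0, 0], "rot": [0, 0, 0.0223], "fingers": 0}, {"delta_pos": [0, 0, 0], "rot": [0, 0, 0.0223], "fingers": 0}, {"delta_pos": [0, 0, 0], "rot": [0, 0, 0.0223], "fingers": 0}, {"delta_pos": [0, 0, 0], "rot": [0, 0, 0.0223], "fingers": 0}, {"delta_pos": [0, 0, 0], "rot": [0, 0, 0.0223], "fingers": 0}, {"delta_pos": [0, 0, 0], "rot": [0, 0, 0.0223], "fingers": 0}, {"delta_pos": [-1, 0.72, 0], "rot": [0, 0, 0], "fingers": 0}, {"delta_pos": [-1, 0.72, 0], "rot": [0, 0, 0], "fingers": 0}, {"delta_pos": [-1, 0.72, 0], "rot": [0, 0, 0], "fingers": 0}, {"delta_pos": [-1, 0.72, 0], "rot": [0, 0, 0], "fingers": 0}, {"delta_pos": [-1, 0.72, 0], "rot": [0, 0, 0], "fingers": 0}, {"delta_pos": [-1, 0.72, 0], "rot": [0, 0, 0], "fingers": 0}, {"delta_pos": [-1, 0.72, 0], "rot": [0, 0, 0], "fingers": 0}, {"delta_pos": [-1, 0.72, 0], "rot": [0, 0, 0], "fingers": 0}, {"delta_pos": [-1, 0.72, 0], "rot": [0, 0, 0], "fingers": 0}, {"delta_pos": [-1, 0.72, 0], "rot": [0, 0, 0], "fingers": 0}], "squeeze": 50}}

```text
clock: 2.0
tcp_pos: [0.3051, 0.3594, 0.231]
orientation: [-0.0, 0.692, 0.721, -0.0]
wrist_force: [0.6, -0.4, -0.1]
finger_gap: 0.0855
```

```bash
python3 to.py .491 .1226 .11
```

```text
t 2.0 tcp [0.3051 0.3594 0.231 ] yaw_y 2.35 tilt 0.04 F [ 0.6 -0.4 -0.1] gap 0.0855 j [ 0.7   0.11 -0.21  1.25  0.    2.23]
tool units [-12.21    8.806   6.048]
```

Emit:
{"name": "arm_command", "arguments": {"rows": [{"delta_pos": [-1, 0.72, 0.4], "rot": [0, 0, 0], "fingers": 0}, {"delta_pos": [-1, 0.72, 0.4], "rot": [0, 0, 0], "fingers": 0}, {"delta_pos": [-1, 0.72, 0.4], "rot": [0, 0, 0], "fingers": 0}, {"delta_pos": [-1, 0.72, 0.4], "rot": [0, 0, 0], "fingers": 0}, {"delta_pos": [-1, 0.72, 0.4], "rot": [0, 0, 0], "fingers": 0}, {"delta_pos": [-1, 0.72, 0.4], "rot": [0, 0, 0], "fingers": 0}, {"delta_pos": [-1, 0.72, 0.4], "rot": [0, 0, 0], "fingers": 0}, {"delta_pos": [-1, 0.72, 0.4], "rot": [0, 0, 0], "fingers": 0}, {"delta_pos": [-1, 0.72, 0.4], "rot": [0, 0, 0], "fingers": 0}, {"delta_pos": [-1, 0.72, 0.4], "rot": [0, 0, 0], "fingers": 0}, {"delta_pos": [-1, 0.72, 0.4], "rot": [0, 0, 0], "fingers": 0}, {"delta_pos": [-0.9, 0.7, 0.4], "rot": [0, 0, 0], "fingers": 0}, {"delta_pos": [0, 0, 0], "rot": [0, 0, 0], "fingers": 0}, {"delta_pos": [0, 0, 0], "rot": [0, 0, 0], "fingers": 0}, {"delta_pos": [0, 0, 0], "rot": [0, 0, 0], "fingers": 0}]}}

```text
clock: 3.5
tcp_pos: [0.4862, 0.1302, 0.1354]
orientation: [-0.0, 0.692, 0.722, -0.0]
wrist_force: [-0.3, 0.2, -0.1]
finger_gap: 0.0852
```

```bash
python3 to.py .491 .1226 .040
```

```text
t 3.5 tcp [0.4862 0.1302 0.1354] yaw_y 2.38 tilt 0.04 F [-0.3  0.2 -0.1] gap 0.0852 j [ 0.1   0.23 -0.31  1.03  0.    1.63]
tool units [-0.394  0.229  4.768]
```

Emit:
{"name": "arm_command", "arguments": {"rows": [{"delta_pos": [-0.39, 0.23, 0], "rot": [0, 0, 0], "fingers": 0}, {"delta_pos": [0, 0, 0.6], "rot": [0, 0, 0], "fingers": 0}, {"delta_pos": [0, 0, 0.8], "rot": [0, 0, 0], "fingers": 0}, {"delta_pos": [0, 0, 0.8], "rot": [0, 0, 0], "fingers": 0}, {"delta_pos": [0, 0, 0.8], "rot": [0, 0, 0], "fingers": 0}, {"delta_pos": [0, 0, 0.8], "rot": [0, 0, 0], "fingers": 0}, {"delta_pos": [0, 0, 0.6], "rot": [0, 0, 0], "fingers": 0}, {"delta_pos": [0, 0, 0.35], "rot": [0, 0, 0], "fingers": 0}, {"delta_pos": [0, 0, 0], "rot": [0, 0, 0], "fingers": 0}, {"delta_pos": [0, 0, 0], "rot": [0, 0, 0], "fingers": 0}, {"delta_pos": [0, 0, 0], "rot": [0, 0, 0], "fingers": 0}]}}

```text
clock: 4.6
tcp_pos: [0.4924, 0.1222, 0.041]
orientation: [0.0, 0.692, 0.721, 0.001]
wrist_force: [0.8, 0.5, 0.0]
finger_gap: 0.0854
```

```bash
python3 to.py .491 .1226 .040
python3 - <<'E'
from h import *
for n in("top","scene"):
    p,d=env.read_camera(n);cv2.imwrite(f"pics/{n}1.png",p)
p=cv2.imread("pics/scene1.png");cv2.imwrite("pics/c2.png",cv2.resize(p[170:290,250:410],(800,600),interpolation=cv2.INTER_CUBIC))
E
```

```text
t 4.6 tcp [0.4924 0.1222 0.041 ] yaw_y 2.35 tilt 0.08 F [0.8 0.5 0. ] gap 0.0854 j [ 0.08  0.33 -0.44  0.81  0.    1.61]
tool units [ 0.023 -0.068  0.05 ]
```

View pics/c2.png

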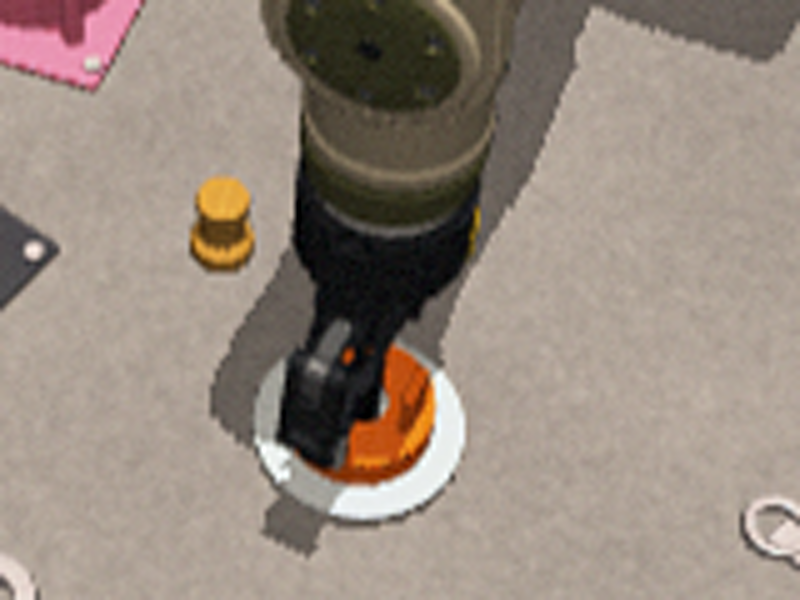

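The crop shows the open fingers down around the knob, with the near ear just clear of the pads at crop (345,350). I'll close on the knob now.

Emit:
{"name": "arm_command", "arguments": {"rows": [{"delta_pos": [0, 0, 0], "rot": [0, 0, 0], "fingers": 0.5}, {"delta_pos": [0, 0, 0], "rot": [0, 0, 0], "fingers": 0.8}, {"delta_pos": [0, 0, 0], "rot": [0, 0, 0], "fingers": 1}, {"delta_pos": [0, 0, 0], "rot": [0, 0, 0], "fingers": 1}, {"delta_pos": [0, 0, 0], "rot": [0, 0, 0], "fingers": 1}, {"delta_pos": [0, 0, 0], "rot": [0, 0, 0], "fingers": 1}, {"delta_pos": [0, 0, 0], "rot": [0, 0, 0], "fingers": 1}, {"delta_pos": [0, 0, 0], "rot": [0, 0, 0], "fingers": 1}, {"delta_pos": [0, 0, 0], "rot": [0, 0, 0], "fingers": 1}, {"delta_pos": [0, 0, 0], "rot": [0, 0, 0], "fingers": 1}], "squeeze": 60}}

```text
clock: 5.7
tcp_pos: [0.4917, 0.1222, 0.0405]
orientation: [-0.0, 0.692, 0.721, 0.0]
wrist_force: [-2.6, 0.7, 4.7]
finger_gap: 0.014
```

```bash
python3 to.py .5162 -.1386 .15
```

```text
t 5.7 tcp [0.4917 0.1222 0.0405] yaw_y 2.35 tilt 0.01 F [-2.6  0.7  4.7] gap 0.014 j [ 0.08  0.33 -0.44  0.81  0.    1.61]
tool units [-13.076   0.688  -5.479]
```

Emit:
{"name": "arm_command", "arguments": {"rows": [{"delta_pos": [0, 0, -0.3], "rot": [0, 0, 0], "fingers": 1}, {"delta_pos": [0, 0, -0.6], "rot": [0, 0, 0], "fingers": 1}, {"delta_pos": [0, 0, -0.8], "rot": [0, 0, 0], "fingers": 1}, {"delta_pos": [0, 0, -0.8], "rot": [0, 0, 0], "fingers": 1}, {"delta_pos": [0, 0, -0.8], "rot": [0, 0, 0], "fingers": 1}, {"delta_pos": [0, 0, -0.8], "rot": [0, 0, 0], "fingers": 1}, {"delta_pos": [0, 0, -0.8], "rot": [0, 0, 0], "fingers": 1}, {"delta_pos": [-0.4, 0, -0.6], "rot": [0, 0, 0], "fingers": 1}, {"delta_pos": [-0.7, 0.1, 0], "rot": [0, 0, 0], "fingers": 1}, {"delta_pos": [-0.8, 0.1, 0], "rot": [0, 0, 0], "fingers": 1}, {"delta_pos": [-0.8, 0.1, 0], "rot": [0, 0, 0], "fingers": 1}, {"delta_pos": [-0.8, 0.1, 0], "rot": [0, 0, 0], "fingers": 1}, {"delta_pos": [-0.8, 0.1, 0], "rot": [0, 0, 0], "fingers": 1}, {"delta_pos": [-0.8, 0.1, 0], "rot": [0, 0, 0], "fingers": 1}, {"delta_pos": [-0.8, 0.1, 0], "rot": [0, 0, 0], "fingers": 1}, {"delta_pos": [-0.8, 0, 0], "rot": [0, 0, 0], "fingers": 1}, {"delta_pos": [-0.8, 0, 0], "rot": [0, 0, 0], "fingers": 1}, {"delta_pos": [-0.8, 0, 0], "rot": [0, 0, 0], "fingers": 1}, {"delta_pos": [-0.8, 0, 0], "rot": [0, 0, 0], "fingers": 1}, {"delta_pos": [-0.8, 0, 0], "rot": [0, 0, 0], "fingers": 1}]}}

```text
clock: 7.7
tcp_pos: [0.5131, -0.0768, 0.1494]
orientation: [-0.001, 0.693, 0.721, -0.0]
wrist_force: [-0.6, -0.3, -3.6]
finger_gap: 0.0139
```

Emit:
{"name": "arm_command", "arguments": {"rows": [{"delta_pos": [-0.8, 0, 0], "rot": [0, 0, 0], "fingers": 1}, {"delta_pos": [-0.8, 0, 0], "rot": [0, 0, 0], "fingers": 1}, {"delta_pos": [-0.6, 0, 0], "rot": [0, 0, 0], "fingers": 1}, {"delta_pos": [-0.5, 0, 0], "rot": [0, 0, 0], "fingers": 1}, {"delta_pos": [-0.3, 0, 0], "rot": [0, 0, 0], "fingers": 1}, {"delta_pos": [0, 0, 0], "rot": [0, 0, 0], "fingers": 1}, {"delta_pos": [0, 0, 0], "rot": [0, 0, 0], "fingers": 1}, {"delta_pos": [0, 0, 0], "rot": [0, 0, 0], "fingers": 1}]}}

```text
clock: 8.5
tcp_pos: [0.5162, -0.1345, 0.1503]
orientation: [-0.0, 0.692, 0.722, 0.0]
wrist_force: [0.1, 0.0, -3.8]
finger_gap: 0.0141
```

```bash
python3 to.py .5162 -.1386 .15
python3 - <<'E'
from h import *
tc=env.get_state()["tcp_pos"]
for n in("top","scene"):
    p,d=env.read_camera(n);cv2.imwrite(f"pics/{n}2.png",p);np.save(f"pics/{n}2d.npy",d)
    P,_=cloud(n,d);zb=tc[2]-.0405
    q=sel(P,tc[:2],.062,zb+.008,zb+.018);a=fitc(q[np.hypot(*(q[:,:2]-tc[:2]).T)>.045],.048);
    h=cv2.convexHull(q[:,:2].astype(np.float32))[:,0];f=fitc(h,.052)
    print(n,len(q),"flange z",np.median(q[:,2]).round(4),"hull fit",f.x.round(4),np.abs(f.fun).mean().round(4))
    A=np.c_[q[:,:2]-tc[:2],np.ones(len(q))];print(" slope",np.linalg.lstsq(A,q[:,2],rcond=None)[0].round(3))
p=np.hstack([cv2.resize(cv2.imread("pics/top2.png")[140:240,285:385],(400,400),interpolation=cv2.INTER_CUBIC),cv2.resize(cv2.imread("pics/scene2.png")[140:260,160:280],(400,400),interpolation=cv2.INTER_CUBIC)])
cv2.imwrite("pics/c3.png",p)
E
```

```text
t 8.5 tcp [ 0.5162 -0.1345  0.1503] yaw_y 2.39 tilt 0.02 F [ 0.1  0.  -3.8] gap 0.0141 j [-0.41  0.27 -0.21  1.09  0.    1.12]
tool units [-0.205 -0.008  0.013]
top 13 flange z 0.1246 hull fit [ 0.5159 -0.136 ] 0.0008
 slope [-0.309 -0.423  0.15 ]
scene 498 flange z 0.1222 hull fit [ 0.5176 -0.1329] 0.0008
 slope [ 0.002 -0.002  0.122]
```

View pics/c3.png

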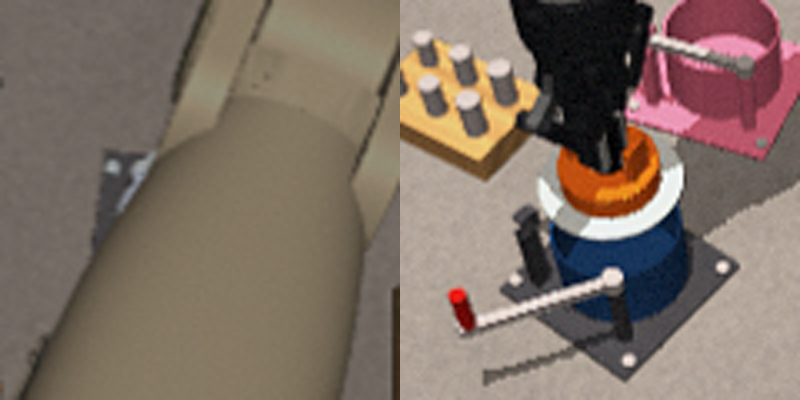

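In the scene view the lid pair hangs level just above the tin mouth, about 5 mm short in −y. Both covers are nested and the latch is still open. I'll correct that and lower.

Emit:
{"name": "arm_command", "arguments": {"rows": [{"delta_pos": [-0.23, -0.02, 0], "rot": [0, 0, 0], "fingers": 1}, {"delta_pos": [0, 0, 0.4], "rot": [0, 0, 0], "fingers": 1}, {"delta_pos": [0, 0, 0.5], "rot": [0, 0, 0], "fingers": 1}, {"delta_pos": [0, 0, 0.5], "rot": [0, 0, 0], "fingers": 1}, {"delta_pos": [0, 0, 0.4], "rot": [0, 0, 0], "fingers": 1}, {"delta_pos": [0, 0, 0.3], "rot": [0, 0, 0], "fingers": 1}, {"delta_pos": [0, 0, 0.1], "rot": [0, 0, 0], "fingers": 1}, {"delta_pos": [0, 0, 0.1], "rot": [0, 0, 0], "fingers": 1}, {"delta_pos": [0, 0, 0.1], "rot": [0, 0, 0], "fingers": 1}, {"delta_pos": [0, 0, 0], "rot": [0, 0, 0], "fingers": 1}]}}

```text
clock: 9.6
tcp_pos: [0.5162, -0.1397, 0.1023]
orientation: [0.0, 0.692, 0.721, 0.0]
wrist_force: [0.2, 0.2, -4.3]
finger_gap: 0.0139
```

```bash
python3 to.py .5160 -.1391 .0965
```

```text
t 9.6 tcp [ 0.5162 -0.1397  0.1023] yaw_y 2.35 tilt 0.01 F [ 0.2  0.2 -4.3] gap 0.0139 j [-0.41  0.31 -0.29  0.97  0.    1.12]
tool units [ 0.031 -0.007  0.29 ]
```

Plug is 4 mm into the mouth with no contact force.

Emit:
{"name": "arm_command", "arguments": {"rows": [{"delta_pos": [0.02, 0, 0.08], "rot": [0, 0, 0], "fingers": 1}, {"delta_pos": [0, 0, 0.08], "rot": [0, 0, 0], "fingers": 1}, {"delta_pos": [0, 0, 0.07], "rot": [0, 0, 0], "fingers": 1}, {"delta_pos": [0, 0, 0.05], "rot": [0, 0, 0], "fingers": 1}, {"delta_pos": [0, 0, 0], "rot": [0, 0, 0], "fingers": 1}, {"delta_pos": [0, 0, 0], "rot": [0, 0, 0], "fingers": 1}]}}

```text
clock: 10.2
tcp_pos: [0.5161, -0.1393, 0.0967]
orientation: [-0.0, 0.692, 0.721, 0.0]
wrist_force: [1.1, 0.7, -3.5]
finger_gap: 0.0136
```

```bash
python3 to.py .5160 -.1391 .0965
```

```text
t 10.2 tcp [ 0.5161 -0.1393  0.0967] yaw_y 2.35 tilt 0.01 F [ 1.1  0.7 -3.5] gap 0.0136 j [-0.41  0.32 -0.29  0.96  0.    1.12]
tool units [ 0.01  -0.002  0.009]
```

Touching not yet clear; a little more until the wrist force turns upward.

Emit:
{"name": "arm_command", "arguments": {"rows": [{"delta_pos": [0, 0, 0.03], "rot": [0, 0, 0], "fingers": 1}, {"delta_pos": [0, 0, 0.03], "rot": [0, 0, 0], "fingers": 1}, {"delta_pos": [0, 0, 0], "rot": [0, 0, 0], "fingers": 1}, {"delta_pos": [0, 0, 0], "rot": [0, 0, 0], "fingers": 1}]}}

```text
clock: 10.6
tcp_pos: [0.5161, -0.1393, 0.0964]
orientation: [0.0, 0.692, 0.721, 0.0]
wrist_force: [-2.9, 1.3, 5.6]
finger_gap: 0.014
```

Seated: the wrist force has reversed to +5.6 N at TCP z 0.0964, against 0.0965 expected. Now I'll release and rise.

Emit:
{"name": "arm_command", "arguments": {"rows": [{"delta_pos": [0, 0, 0], "rot": [0, 0, 0], "fingers": 0.7}, {"delta_pos": [0, 0, 0], "rot": [0, 0, 0], "fingers": 0.4}, {"delta_pos": [0, 0, 0], "rot": [0, 0, 0], "fingers": 0.3}, {"delta_pos": [0, 0, 0], "rot": [0, 0, 0], "fingers": 0.3}, {"delta_pos": [0, 0, 0], "rot": [0, 0, 0], "fingers": 0.3}, {"delta_pos": [0, 0, 0], "rot": [0, 0, 0], "fingers": 0.3}, {"delta_pos": [0, 0, -0.5], "rot": [0, 0, 0], "fingers": 0.3}, {"delta_pos": [0, 0, -0.8], "rot": [0, 0, 0], "fingers": 0.3}, {"delta_pos": [0, 0, -0.8], "rot": [0, 0, 0], "fingers": 0.3}, {"delta_pos": [0, 0, -0.8], "rot": [0, 0, 0], "fingers": 0.3}, {"delta_pos": [0, 0, -0.6], "rot": [0, 0, 0], "fingers": 0.3}, {"delta_pos": [0, 0, 0], "rot": [0, 0, 0], "fingers": 0.3}, {"delta_pos": [0, 0, 0], "rot": [0, 0, 0], "fingers": 0.3}]}}

```text
clock: 11.9
tcp_pos: [0.5161, -0.1394, 0.1656]
orientation: [0.0, 0.692, 0.721, 0.0]
wrist_force: [-0.4, 0.6, 1.2]
finger_gap: 0.06
```

```bash
cat > chk.py <<'E'
from h import *
import sys
n="scene";p,d=env.read_camera(n);k=sys.argv[1];cv2.imwrite(f"pics/{n}{k}.png",p)
P,_=cloud(n,d);q=sel(P,(.517,-.139),.06,.062,.075);h=cv2.convexHull(q[:,:2].astype(np.float32))[:,0];f=fitc(h,.052)
A=np.c_[q[:,:2]-f.x,np.ones(len(q))];print("flange",len(q),f.x.round(4),np.abs(f.fun).mean().round(4),"plane",np.linalg.lstsq(A,q[:,2],rcond=None)[0].round(3))
H,S,V=cv2.split(cv2.cvtColor(p,cv2.COLOR_BGR2HSV));print("red",comps(((H<5)|(H>174))&(S>150)&(V>60)))
x=sel(P,(.6,-.17),.09,.10,.13);print("pin-ish pts",len(x),x.mean(0).round(4) if len(x) else "")
cv2.imwrite(f"pics/c{k}.png",cv2.resize(p[140:260,140:300],(800,600),interpolation=cv2.INTER_CUBIC))
E
python3 to.py; python3 chk.py 4
```

```text
t 11.9 tcp [ 0.5161 -0.1394  0.1656] yaw_y 2.35 tilt 0.03 F [-0.4  0.6  1.2] gap 0.06 j [-0.41  0.26 -0.18  1.12  0.    1.12]
flange 471 [ 0.5185 -0.1385] 0.0015 plane [0.009 0.006 0.068]
red [(np.int32(53), array([178.2, 232.1]), array([175, 227,   7,  12], dtype=int32))]
pin-ish pts 132 [ 0.5609 -0.1533  0.1123]
```

View pics/c4.png

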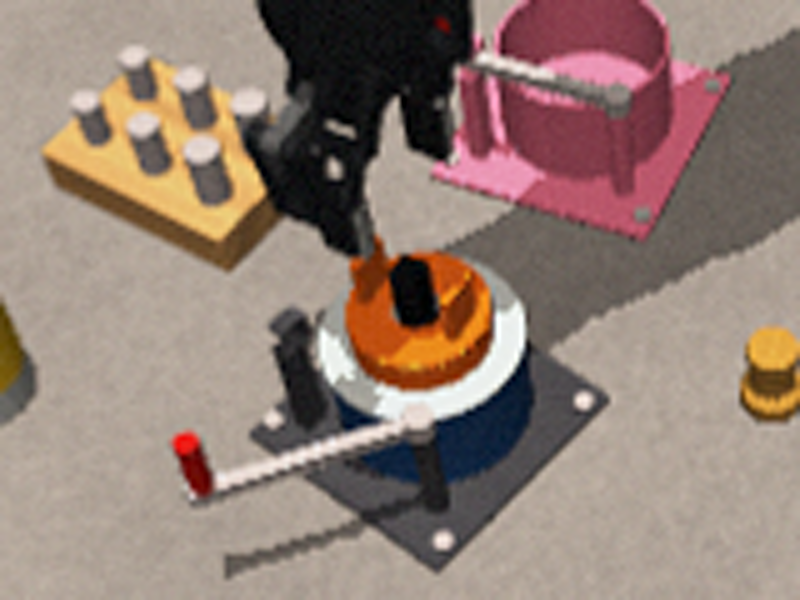

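The lids are seated and nested, the fingers are off, and the pin hasn't moved (red at 178,232). Next I'll turn tangential to the latch arc and come down behind the pin with the fingers shut.

Emit:
{"name": "arm_command", "arguments": {"rows": [{"delta_pos": [0, 0, 0], "rot": [0, 0, -0.0227], "fingers": 1}, {"delta_pos": [0, 0, 0], "rot": [0, 0, -0.0227], "fingers": 1}, {"delta_pos": [0, 0, 0], "rot": [0, 0, -0.0227], "fingers": 1}, {"delta_pos": [0, 0, 0], "rot": [0, 0, -0.0227], "fingers": 1}, {"delta_pos": [0, 0, 0], "rot": [0, 0, -0.0227], "fingers": 1}, {"delta_pos": [0, 0, 0], "rot": [0, 0, -0.0227], "fingers": 1}, {"delta_pos": [-0.75, 0.6, 0], "rot": [0, 0, 0], "fingers": 1}, {"delta_pos": [-0.75, 0.6, 0], "rot": [0, 0, 0], "fingers": 1}, {"delta_pos": [-0.75, 0.6, 0], "rot": [0, 0, 0], "fingers": 1}, {"delta_pos": [-0.75, 0.6, 0], "rot": [0, 0, 0], "fingers": 1}, {"delta_pos": [-0.75, 0.6, 0], "rot": [0, 0, 0], "fingers": 1}, {"delta_pos": [-0.75, 0.6, 0], "rot": [0, 0, 0], "fingers": 1}, {"delta_pos": [-0.75, 0.6, 0], "rot": [0, 0, 0], "fingers": 1}, {"delta_pos": [-0.75, 0.6, 0], "rot": [0, 0, 0], "fingers": 1}, {"delta_pos": [0, 0, 0], "rot": [0, 0, 0], "fingers": 1}, {"delta_pos": [0, 0, 0], "rot": [0, 0, 0], "fingers": 1}, {"delta_pos": [0, 0, 0], "rot": [0, 0, 0], "fingers": 1}]}}

```text
clock: 13.65
tcp_pos: [0.6686, -0.139, 0.1648]
orientation: [-0.001, 0.331, 0.944, -0.0]
wrist_force: [0.1, 0.4, 0.4]
finger_gap: -0.0003
```

```bash
python3 to.py .669 -.1406 .097
python3 - <<'E'
from h import *
print("catch post top",onz("scene",[[198,204]],.09),onz("top",[[349,171]],.09))
for n in("scene","top"):
    P,_=cloud(n,np.load(f"pics/{n}0d.npy"))
    for z in(.03,.05,.07,.085,.095):
        q=sel(P,(.55,-.215),.03,z-.01,z+.01);print(n,z,len(q),q.min(0).round(3) if len(q) else "",q.max(0).round(3) if len(q) else "")
E
```

```text
t 13.65 tcp [ 0.6686 -0.139   0.1648] yaw_y 51.37 tilt 0.11 F [0.1 0.4 0.4] gap -0.0003 j [-0.32  0.55  0.25  1.27 -0.    0.35]
tool units [-0.069 -0.047  3.39 ]
catch post top [[ 0.55377723 -0.18687729  0.09      ]] [[ 0.59566135 -0.18410896  0.09      ]]
scene 0.03 28 [ 0.55  -0.197  0.02 ] [ 0.563 -0.185  0.04 ]
scene 0.05 26 [ 0.549 -0.198  0.04 ] [ 0.564 -0.185  0.06 ]
scene 0.07 36 [ 0.547 -0.197  0.062] [ 0.564 -0.185  0.079]
scene 0.085 28 [ 0.546 -0.196  0.075] [ 0.561 -0.185  0.089]
scene 0.095 23 [ 0.546 -0.196  0.085] [ 0.561 -0.185  0.089]
top 0.03 4 [ 0.546 -0.193  0.026] [ 0.548 -0.186  0.038]
top 0.05 3 [ 0.547 -0.191  0.043] [ 0.548 -0.187  0.049]
top 0.07 4 [ 0.542 -0.193  0.072] [ 0.554 -0.185  0.074]
top 0.085 25 [ 0.543 -0.195  0.083] [ 0.56  -0.186  0.093]
top 0.095 22 [ 0.543 -0.195  0.086] [ 0.56  -0.186  0.093]
```

Emit:
{"name": "arm_command", "arguments": {"rows": [{"delta_pos": [-0.07, -0.05, 0.5], "rot": [0, 0, 0], "fingers": 1}, {"delta_pos": [0, 0, 0.8], "rot": [0, 0, 0], "fingers": 1}, {"delta_pos": [0, 0, 0.8], "rot": [0, 0, 0], "fingers": 1}, {"delta_pos": [0, 0, 0.8], "rot": [0, 0, 0], "fingers": 1}, {"delta_pos": [0, 0, 0.35], "rot": [0, 0, 0], "fingers": 1}, {"delta_pos": [0, 0, 0], "rot": [0, 0, 0], "fingers": 1}, {"delta_pos": [0, -0.35, 0], "rot": [0, 0, 0], "fingers": 1}, {"delta_pos": [0, -0.35, 0], "rot": [0, 0, 0], "fingers": 1}, {"delta_pos": [0, 0, 0], "rot": [0, 0, 0], "fingers": 1}, {"delta_pos": [0, 0, 0], "rot": [0, 0, 0], "fingers": 1}]}}

```text
clock: 14.65
tcp_pos: [0.6616, -0.1524, 0.1013]
orientation: [0.001, 0.331, 0.944, 0.0]
wrist_force: [-0.2, 0.3, 0.1]
finger_gap: -0.0
```

```bash
python3 to.py .6598 -.152 .099
```

```text
t 14.65 tcp [ 0.6616 -0.1524  0.1013] yaw_y 51.34 tilt 0.07 F [-0.2  0.3  0.1] gap -0.0 j [-0.34  0.57  0.12  1.12  0.    0.33]
tool units [ 0.083 -0.042  0.113]
```

Emit:
{"name": "arm_command", "arguments": {"rows": [{"delta_pos": [0.06, -0.04, 0.1], "rot": [0, 0, 0], "fingers": 1}, {"delta_pos": [-0.06, -0.365, 0], "rot": [0, 0, 0.0111], "fingers": 1}, {"delta_pos": [-0.06, -0.365, 0], "rot": [0, 0, 0.0111], "fingers": 1}, {"delta_pos": [-0.06, -0.365, 0], "rot": [0, 0, 0.0111], "fingers": 1}, {"delta_pos": [-0.06, -0.365, 0], "rot": [0, 0, 0.0111], "fingers": 1}, {"delta_pos": [-0.06, -0.365, 0], "rot": [0, 0, 0.0111], "fingers": 1}, {"delta_pos": [-0.06, -0.365, 0], "rot": [0, 0, 0.0111], "fingers": 1}, {"delta_pos": [-0.06, -0.365, 0], "rot": [0, 0, 0.0111], "fingers": 1}, {"delta_pos": [-0.06, -0.365, 0], "rot": [0, 0, 0.0111], "fingers": 1}, {"delta_pos": [-0.06, -0.365, 0], "rot": [0, 0, 0.0111], "fingers": 1}, {"delta_pos": [-0.06, -0.365, 0], "rot": [0, 0, 0.0111], "fingers": 1}, {"delta_pos": [-0.06, -0.365, 0], "rot": [0, 0, 0.0111], "fingers": 1}, {"delta_pos": [-0.06, -0.365, 0], "rot": [0, 0, 0.0111], "fingers": 1}, {"delta_pos": [-0.06, -0.365, 0], "rot": [0, 0, 0.0111], "fingers": 1}, {"delta_pos": [0, 0, 0], "rot": [0, 0, 0], "fingers": 1}, {"delta_pos": [0, 0, 0], "rot": [0, 0, 0], "fingers": 1}, {"delta_pos": [0, 0, 0], "rot": [0, 0, 0], "fingers": 1}]}}

```text
clock: 16.35
tcp_pos: [0.5859, -0.2071, 0.0985]
orientation: [0.0, 0.71, 0.704, 0.0]
wrist_force: [0.5, 0.1, 0.5]
finger_gap: -0.0001
```

```bash
python3 to.py .571 -.2105 .099; python3 chk.py 5
```

```text
t 16.35 tcp [ 0.5859 -0.2071  0.0985] yaw_y -0.49 tilt 0.02 F [0.5 0.1 0.5] gap -0.0001 j [-0.47  0.47 -0.06  1.05  0.    1.11]
tool units [-0.175 -0.743 -0.025]
flange 397 [ 0.5196 -0.138 ] 0.0018 plane [0.009 0.001 0.068]
red [(np.int32(43), array([227.1, 143.2]), array([225, 138,   5,  12], dtype=int32)), (np.int32(29), array([187.9, 201.9]), array([186, 196,   5,  12], dtype=int32))]
pin-ish pts 203 [ 0.5549 -0.1745  0.1145]
```

View pics/c5.png

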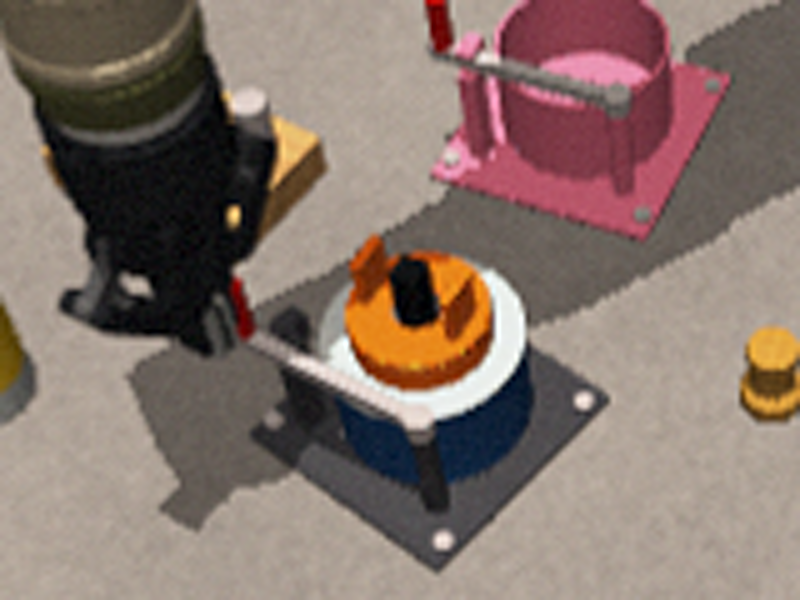

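The pin (red at 188,202) is ahead of the fingers and the bar is nearly over the catch; the lids haven't moved. I'll push on slowly.

Emit:
{"name": "arm_command", "arguments": {"rows": [{"delta_pos": [-0.06, -0.25, 0], "rot": [0, 0, 0.008], "fingers": 1}, {"delta_pos": [-0.06, -0.25, 0], "rot": [0, 0, 0.008], "fingers": 1}, {"delta_pos": [-0.05, -0.24, 0], "rot": [0, 0, 0.008], "fingers": 1}, {"delta_pos": [0, 0, 0], "rot": [0, 0, 0], "fingers": 1}, {"delta_pos": [0, 0, 0], "rot": [0, 0, 0], "fingers": 1}]}}

```text
clock: 16.9
tcp_pos: [0.5708, -0.2098, 0.0985]
orientation: [0.0, 0.761, 0.649, 0.0]
wrist_force: [-0.3, 0.0, -0.9]
finger_gap: -0.0004
```

Emit:
{"name": "arm_command", "arguments": {"rows": [{"delta_pos": [0, -0.1, 0], "rot": [0, 0, 0], "fingers": 1}, {"delta_pos": [0, -0.1, 0], "rot": [0, 0, 0], "fingers": 1}, {"delta_pos": [0, 0, 0], "rot": [0, 0, 0], "fingers": 1}]}}

```text
clock: 17.2
tcp_pos: [0.5693, -0.2096, 0.0988]
orientation: [0.002, 0.761, 0.648, 0.002]
wrist_force: [6.7, -1.0, -5.0]
finger_gap: -0.0004
```

Emit:
{"name": "arm_command", "arguments": {"rows": [{"delta_pos": [0, -0.05, 0], "rot": [0, 0, 0], "fingers": 1}, {"delta_pos": [0, -0.05, 0], "rot": [0, 0, 0], "fingers": 1}, {"delta_pos": [0, 0, 0], "rot": [0, 0, 0], "fingers": 1}]}}

```text
clock: 17.5
tcp_pos: [0.5691, -0.2096, 0.099]
orientation: [0.003, 0.761, 0.649, 0.003]
wrist_force: [12.3, -1.2, -7.6]
finger_gap: -0.0005
```

```bash
python3 to.py; python3 chk.py 6
python3 - <<'E'
from h import *
c=(.5161,-.139);a=np.radians(-9.0)
for th in(0,.1,.2):
    piv=np.array(c)+np.array([[np.cos(a),-np.sin(a)],[np.sin(a),np.cos(a)]])@[.045,.042];f=a-np.pi/2+th
    print(th,proj("scene",[[*(piv+.104*np.array([np.cos(f),np.sin(f)])),.102]]).round(1))
f=np.radians(-38.6);print("open ref",proj("scene",[[*(piv+.104*np.array([np.cos(f),np.sin(f)])),.102]]).round(1))
E
```

```text
t 17.5 tcp [ 0.5691 -0.2096  0.099 ] yaw_y -9.12 tilt 0.5 F [12.3 -1.2 -7.6] gap -0.0005 j [-0.49  0.43 -0.11  1.02  0.    1.24]
flange 380 [ 0.5183 -0.1375] 0.0011 plane [ 0.017 -0.004  0.069]
red [(np.int32(43), array([227.1, 143.2]), array([225, 138,   5,  12], dtype=int32)), (np.int32(34), array([191.9, 197.8]), array([190, 191,   5,  13], dtype=int32))]
pin-ish pts 210 [ 0.5473 -0.1767  0.1146]
0 [[191.1 196.9]]
0.1 [[188.1 199.7]]
0.2 [[185.4 202.6]]
open ref [[178.3 232.5]]
```

View pics/c6.png

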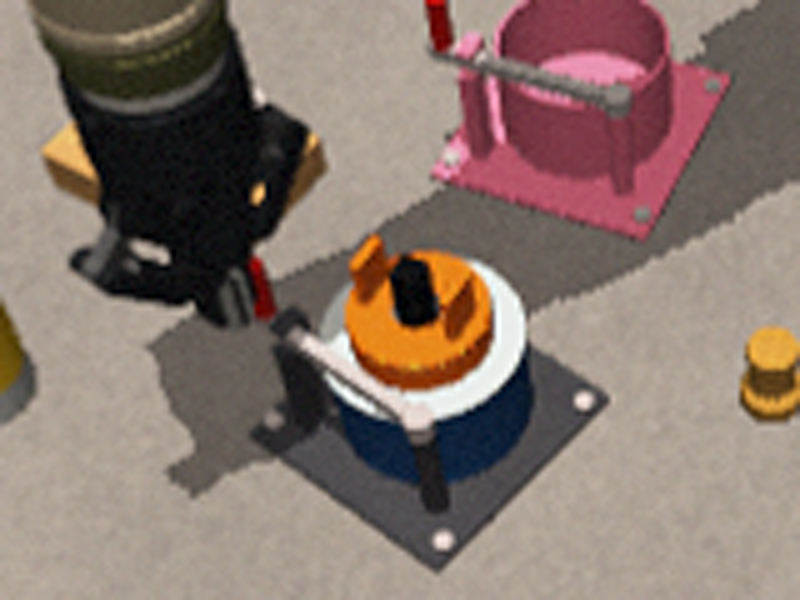

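The latch is home: the bar is under the catch hook, the pin at (191.9,197.8) matches the predicted closed spot, and it doesn't advance under more push. Now I'll back off, rise and turn toward the ears.

Emit:
{"name": "arm_command", "arguments": {"rows": [{"delta_pos": [0, 0.4, 0], "rot": [0, 0, 0], "fingers": 1}, {"delta_pos": [0, 0.6, 0], "rot": [0, 0, 0], "fingers": 1}, {"delta_pos": [0, 0, -0.8], "rot": [0, 0, 0], "fingers": 1}, {"delta_pos": [0, 0, -1], "rot": [0, 0, 0], "fingers": 1}, {"delta_pos": [0, 0, -1], "rot": [0, 0, 0], "fingers": 1}, {"delta_pos": [0, 0, -1], "rot": [0, 0, 0], "fingers": 1}, {"delta_pos": [0, 0, -0.5], "rot": [0, 0, 0], "fingers": 1}, {"delta_pos": [0, 0, 0], "rot": [0, 0, -0.0235], "fingers": 0.5}, {"delta_pos": [0, 0, 0], "rot": [0, 0, -0.0235], "fingers": 0}, {"delta_pos": [0, 0, 0], "rot": [0, 0, -0.0235], "fingers": 0}, {"delta_pos": [0, 0, 0], "rot": [0, 0, -0.0235], "fingers": 0}, {"delta_pos": [0, 0, 0], "rot": [0, 0, -0.0235], "fingers": 0}, {"delta_pos": [0, 0, 0], "rot": [0, 0, -0.0235], "fingers": 0}, {"delta_pos": [0, 0, 0], "rot": [0, 0, -0.0235], "fingers": 0}, {"delta_pos": [0, 0, 0], "rot": [0, 0, -0.0235], "fingers": 0}, {"delta_pos": [0, 0, 0], "rot": [0, 0, -0.0235], "fingers": 0}, {"delta_pos": [0, 0, 0], "rot": [0, 0, -0.0235], "fingers": 0}, {"delta_pos": [0, 0, 0], "rot": [0, 0, -0.0235], "fingers": 0}, {"delta_pos": [0, 0, 0], "rot": [0, 0, -0.0235], "fingers": 0}, {"delta_pos": [0, 0, 0], "rot": [0, 0, 0], "fingers": 0}]}}

```text
clock: 19.55
tcp_pos: [0.584, -0.2118, 0.1839]
orientation: [-0.001, -0.02, 1.0, 0.0]
wrist_force: [-0.8, 0.1, 0.3]
finger_gap: 0.0857
```

```bash
python3 to.py .5161 -.139 .185; python3 chk.py 7
python3 - <<'E'
from h import *
p,d=env.read_camera("scene");P,_=cloud("scene",d)
a=np.radians(2.4)
for s in(1,-1):
    c=np.array([.5181,-.1385])+s*.025*np.array([-np.sin(a),np.cos(a)]);q=sel(P,c,.017,.105,.13);print("ear",s,len(q),((q.min(0)+q.max(0))/2).round(4),q.mean(0).round(4),np.ptp(q,axis=0).round(3))
q=sel(P,(.5181,-.1385),.012,.110,.13);print("knob",len(q),q.mean(0).round(4))
E
```

```text
t 19.55 tcp [ 0.584  -0.2118  0.1839] yaw_y 92.35 tilt 0.08 F [-0.8  0.1  0.3] gap 0.0857 j [-0.48  0.42  0.09  1.24 -0.   -0.52]
tool units [ 3.245  3.778 -0.05 ]
flange 389 [ 0.5188 -0.1378] 0.0013 plane [ 0.017 -0.002  0.069]
red [(np.int32(42), array([227.1, 143.2]), array([225, 138,   5,  12], dtype=int32)), (np.int32(53), array([191. , 197.3]), array([188, 191,   7,  13], dtype=int32))]
pin-ish pts 142 [ 0.5308 -0.1642  0.1128]
ear 1 54 [ 0.5161 -0.1195  0.1136] [ 0.5177 -0.1133  0.1144] [0.023 0.022 0.017]
ear -1 46 [ 0.5195 -0.1619  0.1144] [ 0.5206 -0.1606  0.1158] [0.022 0.008 0.018]
knob 51 [ 0.5191 -0.1365  0.1179]
```

Pin centroid is (191.0,197.3) against (191.1,196.9) predicted, so the latch stays closed with nothing touching it. Moving over the ears and down.

Emit:
{"name": "arm_command", "arguments": {"rows": [{"delta_pos": [0.6, 0.7, 0], "rot": [0, 0, 0], "fingers": 0}, {"delta_pos": [0.8, 0.9, 0], "rot": [0, 0, 0], "fingers": 0}, {"delta_pos": [0.8, 0.9, 0], "rot": [0, 0, 0], "fingers": 0}, {"delta_pos": [0.65, 0.8, 0], "rot": [0, 0, 0], "fingers": 0}, {"delta_pos": [0.38, 0.48, 0], "rot": [0, 0, 0], "fingers": 0}, {"delta_pos": [0, 0, 0.4], "rot": [0, 0, 0], "fingers": 0}, {"delta_pos": [0, 0, 0.7], "rot": [0, 0, 0], "fingers": 0}, {"delta_pos": [0, 0, 0.7], "rot": [0, 0, 0], "fingers": 0}, {"delta_pos": [0, 0, 0], "rot": [0, 0, 0], "fingers": 0}, {"delta_pos": [0, 0, 0], "rot": [0, 0, 0], "fingers": 0}]}}

```text
clock: 20.65
tcp_pos: [0.517, -0.1395, 0.148]
orientation: [-0.0, -0.02, 1.0, 0.0]
wrist_force: [-0.2, 0.8, -0.0]
finger_gap: 0.0855
```

```bash
python3 to.py .5165 -.139 .091; python3 chk.py 8
```

```text
t 20.65 tcp [ 0.517  -0.1395  0.148 ] yaw_y 92.26 tilt 0.04 F [-0.2  0.8 -0. ] gap 0.0855 j [-0.41  0.28 -0.21  1.08 -0.   -0.45]
tool units [0.023 0.027 2.851]
flange 377 [ 0.5189 -0.1379] 0.0015 plane [ 0.011 -0.     0.068]
red [(np.int32(51), array([190.9, 196.9]), array([188, 191,   7,  13], dtype=int32))]
pin-ish pts 140 [ 0.5307 -0.1644  0.1127]
```

View pics/c8.png

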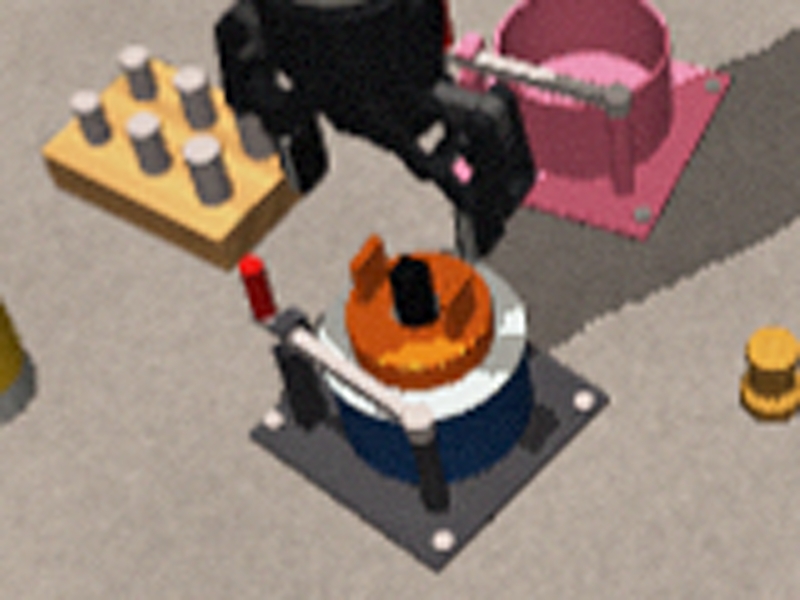

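The latch bar is held in its catch and the fingers stand either side of the two ears (crop (370,265) and (460,305)). Descending and closing gently.

Emit:
{"name": "arm_command", "arguments": {"rows": [{"delta_pos": [0, 0, 0.6], "rot": [0, 0, 0], "fingers": 0}, {"delta_pos": [0, 0, 0.7], "rot": [0, 0, 0], "fingers": 0}, {"delta_pos": [0, 0, 0.7], "rot": [0, 0, 0], "fingers": 0}, {"delta_pos": [0, 0, 0.5], "rot": [0, 0, 0], "fingers": 0}, {"delta_pos": [0, 0, 0.3], "rot": [0, 0, 0], "fingers": 0}, {"delta_pos": [0, 0, 0], "rot": [0, 0, 0], "fingers": 0}, {"delta_pos": [0, 0, 0], "rot": [0, 0, 0], "fingers": 0}]}}

```text
clock: 21.4
tcp_pos: [0.5171, -0.1392, 0.0927]
orientation: [0.0, -0.02, 1.0, -0.0]
wrist_force: [-0.3, -0.9, -0.2]
finger_gap: 0.0855
```

Emit:
{"name": "arm_command", "arguments": {"rows": [{"delta_pos": [0, 0, 0], "rot": [0, 0, 0], "fingers": 0.15}, {"delta_pos": [0, 0, 0], "rot": [0, 0, 0], "fingers": 0.25}, {"delta_pos": [0, 0, 0], "rot": [0, 0, 0], "fingers": 0.3}, {"delta_pos": [0, 0, 0], "rot": [0, 0, 0], "fingers": 0.35}, {"delta_pos": [0, 0, 0], "rot": [0, 0, 0], "fingers": 0.4}, {"delta_pos": [0, 0, 0], "rot": [0, 0, 0], "fingers": 0.5}, {"delta_pos": [0, 0, 0], "rot": [0, 0, 0], "fingers": 0.6}, {"delta_pos": [0, 0, 0], "rot": [0, 0, 0], "fingers": 0.6}, {"delta_pos": [0, 0, 0], "rot": [0, 0, 0], "fingers": 0.6}], "squeeze": 30}}

```text
clock: 22.3
tcp_pos: [0.5171, -0.1391, 0.093]
orientation: [0.0, -0.02, 1.0, -0.0]
wrist_force: [-1.1, 0.2, 4.9]
finger_gap: 0.0556
```

```bash
python3 to.py
```

```text
t 22.3 tcp [ 0.5171 -0.1391  0.093 ] yaw_y 92.32 tilt 0.05 F [-1.1  0.2  4.9] gap 0.0556 j [-0.41  0.32 -0.3   0.95  0.   -0.45]
```

Emit:
{"name": "arm_command", "arguments": {"rows": [{"delta_pos": [0, 0, -0.1], "rot": [0, 0, 0], "fingers": 0.7}, {"delta_pos": [0, 0, -0.1], "rot": [0, 0, 0], "fingers": 0.7}, {"delta_pos": [0, 0, -0.15], "rot": [0, 0, 0], "fingers": 0.7}, {"delta_pos": [0, 0, -0.15], "rot": [0, 0, 0], "fingers": 0.7}, {"delta_pos": [0, 0, 0], "rot": [0, 0, 0], "fingers": 0.7}, {"delta_pos": [0, 0, 0], "rot": [0, 0, 0], "fingers": 0.7}], "squeeze": 40}}

```text
clock: 22.9
tcp_pos: [0.5169, -0.1391, 0.1025]
orientation: [0.0, -0.02, 1.0, 0.0]
wrist_force: [-0.4, 1.0, -1.5]
finger_gap: 0.0551
```

Lifted 10 mm with only 1.5 N on the wrist, the cover's weight alone. On up.

Emit:
{"name": "arm_command", "arguments": {"rows": [{"delta_pos": [0, 0, -0.2], "rot": [0, 0, 0], "fingers": 0.7}, {"delta_pos": [0, 0, -0.3], "rot": [0, 0, 0], "fingers": 0.7}, {"delta_pos": [0, 0, -0.4], "rot": [0, 0, 0], "fingers": 0.7}, {"delta_pos": [0, 0, -0.4], "rot": [0, 0, 0], "fingers": 0.7}, {"delta_pos": [0, 0, -0.4], "rot": [0, 0, 0], "fingers": 0.7}, {"delta_pos": [0, 0, -0.4], "rot": [0, 0, 0], "fingers": 0.7}, {"delta_pos": [0, 0, -0.4], "rot": [0, 0, 0], "fingers": 0.7}, {"delta_pos": [0, 0, -0.4], "rot": [0, 0, 0], "fingers": 0.7}, {"delta_pos": [0, 0, -0.4], "rot": [0, 0, 0], "fingers": 0.7}, {"delta_pos": [0, 0, -0.4], "rot": [0, 0, 0], "fingers": 0.7}, {"delta_pos": [0, 0, -0.3], "rot": [0, 0, 0], "fingers": 0.7}, {"delta_pos": [0, 0, -0.1], "rot": [0, 0, 0], "fingers": 0.7}, {"delta_pos": [0, 0, 0], "rot": [0, 0, 0], "fingers": 0.7}, {"delta_pos": [0, 0, 0], "rot": [0, 0, 0], "fingers": 0.7}, {"delta_pos": [0, 0, 0], "rot": [0, 0, 0], "fingers": 0.7}, {"delta_pos": [0, 0, 0], "rot": [0, 0, 0], "fingers": 0.7}]}}

```text
clock: 24.5
tcp_pos: [0.5166, -0.139, 0.1841]
orientation: [-0.0, -0.02, 1.0, 0.0]
wrist_force: [-0.9, -0.4, -1.6]
finger_gap: 0.0552
```

```bash
python3 to.py; python3 chk.py 9
python3 - <<'E'
from h import *
p,d=env.read_camera("scene");P,uv=cloud("scene",d);H,S,V=cv2.split(cv2.cvtColor(p,cv2.COLOR_BGR2HSV))
m=((H>5)&(H<20)&(S>180)&(V>60))[uv[:,1],uv[:,0]]&(np.hypot(P[:,0]-.517,P[:,1]+.139)<.05);q=P[m];print("cover z",np.percentile(q[:,2],[2,50,98]).round(3),q[:,:2].mean(0).round(3))
E
```

```text
t 24.5 tcp [ 0.5166 -0.139   0.1841] yaw_y 92.31 tilt 0.04 F [-0.9 -0.4 -1.6] gap 0.0552 j [-0.41  0.26 -0.15  1.17  0.   -0.45]
flange 858 [ 0.519  -0.1378] 0.0011 plane [ 0.005 -0.006  0.068]
red [(np.int32(9), array([227.2, 139.1]), array([226, 138,   3,   4], dtype=int32)), (np.int32(52), array([190.9, 196.9]), array([188, 191,   7,  13], dtype=int32))]
pin-ish pts 80 [ 0.5374 -0.1685  0.1121]
cover z [0.164 0.181 0.212] [ 0.529 -0.137]
```

View pics/c9.png

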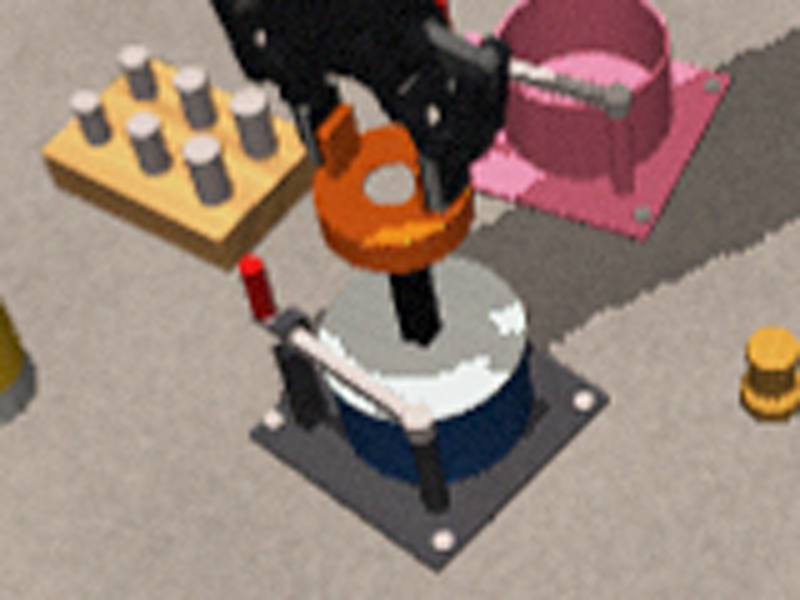

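The cover is held level about 39 mm above the knob, the lid is seated and the latch is home. Handing in.

```bash
python3 -c "
from workcell import env; print(env.hand_in())"
```

```text
the job is handed in; nothing more can be done
None
```

I finished every step in order and handed the job in at about 24.6 s of the 64 s allowed. The hand-in reported no verdict. I carried the nested lids to the blue tin and seated them, let go, closed the latch, then lifted the orange cover off alone. I ended still gripping it.

**Last checks before handing in:**
- **Inner lid:** the flange read 68 mm high against 70 mm when seated. The scene camera also read about 2 mm low earlier, so this fits. It read level to within about 0.01 rad and had not moved after the latch closed.
- **Latch:** the pin was within 0.2 pixel of its predicted closed position. During closing it stopped advancing even as I pushed up to about 12 N.
- **Cover:** the wrist carried about 1.6 N, the cover's weight alone, with 55 mm between the fingers on the ears. It hung level and still over the tin's axis, its lower edge about 39 mm above the knob.
- **Bystanders:** the valve plug looked undisturbed in the last crop. I did not measure any of the others again, but nothing showed contact with them.

**Disagreement:** the two cameras differed by about 3 mm in x. I aimed using the offset from lid to tin, where they agreed to about 1 mm.

I viewed 10 pictures, the full budget.

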